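Pack the beach crate

ROBOT

A 6-joint arm with a two-finger parallel gripper is mounted at the origin on the work surface. World frame = base frame: x ahead of the robot, y to its left, z up, the work surface at z = 0. Lengths are in m, angles in rad, forces in N, time in s.
With the tool pointing down it reaches from about 0.375 to 0.9 m from the base axis. Payload 3.1 kg.
Tool frame: the origin (TCP) lies midway between the tips of the shut fingers; the grasp point (between the pads) lies 19 mm behind it; x points along the fingers, z is the direction in which the jaws open and shut, and the axes are right-handed (so a half turn about x gives the same grasp; the last joint's range is limited). The gripper opens to 87 mm and grips with 3 to 60 N. Pads are 19 mm wide; open, the fingers measure 117 mm over their backs; the gripper's body (75 mm by 190 mm) begins 51 mm behind the grasp point.
Start: joints at [1.079, 0.527, 1.433, -0, 1.181, -0.178], TCP at [0.193, 0.594, 0.223] pointing down, gripper open.
Joint ranges: [-3.08, 3.08], [-0.75, 2.2], [0.22, 2.44], [-1.43, 4.57], [0, 2.65], [-2.85, 2.85]. Speed limits (rad/s): [2.79, 2.79, 3.14, 3.14, 3.14, 3.14].

INTERFACE

Orientations are given as a unit quaternion [x, y, z, w].
In Python, from rig import robot, optics, workorder gives the robot as it stands.
- The arm moves only by the tool arm_command, never from a script. Its argument "plan" is a list of rows, each a list of 7 numbers: the shift along the tool's x, y, z in cm, then the turn, a rotation vector about the tool's x, y, z in rad, then the finger opening in cm, from 0 to 8.7. In form: [[x, y, z, ax, ay, az, gripper], ...]. A call has 1 to 12 rows; each row shifts and turns the pose as measured when the row begins, along the tool's axes as they then stand; what a row does not reach is not made up. A row lasts 1/8 s, in which the tool goes at most 62.5 mm and 10.7 degrees, less where a joint would pass 70% of its speed; a pose out of reach is approached as far as the arm can. A call with a gripper value outside its range is refused whole. The fingers move at their own pace and stop on an object; "grip_force" is the grip in N (left out, the last holds). Time passes only in rows, so rows that do not move let the fingers close. It gives the time, the measured TCP pose, the force and the opening at its end, in the units of the state.
- robot.get_obs(): the state, without advancing time (a new reading comes with each control period).
- optics.camera(name): name is "scene" or "side" or "wrist"; returns (picture, depth): 480x640x3 uint8, blue, green, red; 480x640 float32, m along the optical axis (not along the pixel's ray), 0 where there is no reading.
- optics.camera_info(name): a dict with "mtx" (3x3 intrinsics, pixels), "k1" (the pictures are not rectified: a ray, as slopes to the right and down, at radius r is drawn at 1 + k1 r^2 times it, then the intrinsics apply), "position" and "rotation" of the camera in the world; the wrist camera has in their place "tool_from_camera" (4x4, takes a point from camera to tool coordinates, whose origin is the TCP and whose axes are the tool frame's). Camera axes: x right, y down, z forward; pixel columns grow to the right and rows downward; lengths in m; the calibration is good to about 2 mm. A picture is of the moment at which its call begins: read the wrist's pose just before it. camera_info takes no time and is no camera call.
- workorder.hand_in(): hands the job in, once; it reports no verdict.
The state is a dict: "time": time; "q": joint angles; "joint_velocities": joint speeds; "joint_torque": joint torques, N m; "position": TCP position; "tool_rot": TCP orientation; "ft_force": force on the tool from outside, world axes, zero at the start; "moment": the same for the moment, N m; "grip_width": finger opening in m.
Only numpy, scipy, OpenCV 4.12 (cv2) and the standard library are available. Lean on these libraries where they do the work, as an engineer would, in place of code of your own. Each camera call takes 0.05 s, during which the arm holds its last target. There are 200 camera calls.

TASK

The sunscreen has toppled over on the windowsill. Stand it up on the sill and let go, then pack it and the aluminium drink bottle side by side into the free end of the wooden crate next to the mask case, both upright with their bases flat on the crate floor. Set things down rather than dropping them, do not knock the bottle or the sunscreen over, keep the mask case flat in the crate, and leave the other things on the sill where they are.

Things in the scene. Friction and masses are not known exactly. Their poses are not given: they have to be found in the camera images.
- sunscreen: White pump dispenser with teal label, 0.2 kg; starts lying on its broad back, pump towards the robot's right. Origin: centre of the base; own z from base to pump, x along the width, y through the thickness (up while lying, origin 21 mm above the sill). Body 60 mm (x) by 42 mm (y), flat shoulder at z = 84 mm. Centre of mass near z = 45 mm.
- bottle: Aluminium drink bottle with blue bands, loose, standing upright, 0.2 kg. Origin: centre of its base, z up. Body 64 mm in diameter up to z = 132 mm, shoulder narrowing to a 40 mm neck at 158 mm, black screw cap 40 mm in diameter from z = 165 to 200 mm (the top).
- crate: Open pine crate, heavy, does not move. Origin: centre of its underside; long along its y, whose + end is the free one, on the robot's left. Outside 136 mm (x) by 284 mm (y) by 84 mm high; walls 9 mm, floor 10 mm thick; inside 118 mm (x) by 266 mm (y). The mask case fills the -y end.
- mask_case: Snorkel mask case, blue tub and clear lid, lying loose on the crate floor, 0.45 kg. Origin: centre of its underside, z up. 114 mm (x) by 193 mm (y) by 72 mm high, axes along the crate's; the free space begins at its +y face, 96.5 mm from its origin.
- coaster: Round bamboo coaster, 104 mm in diameter, 9 mm thick, under the tumbler. Origin: centre of its underside. Leave alone.
- tumbler: Chunky green glass tumbler, 76 mm across the rim, 95 mm high, standing on the coaster. Origin: centre of its underside. Leave alone.
- keeper: Purple silicone snorkel keeper in the shape of an eight, 74 by 38 by 9 mm, flat on the sill. Origin: centre of its underside. Leave alone.
- keys: Stainless key ring with two keys, about 85 by 40 mm, 7 mm high. Origin: centre of the ring at sill level; the keys point along its x. Leave alone.
- torch: Yellow dive torch with a black head lying on the sill, 125 mm long (x), 41 mm high. Origin: below its middle. Leave alone.
- pump (a point): Middle of the sunscreen's pump, on its axis at z = 102 mm. Collar and head form a straight round stub 30 mm in diameter from z = 84 to 120 mm (the top). The spout sticks out to 32 mm from the axis towards the sunscreen's +x, 11 mm wide, at z = 108 to 117 mm. Axes as sunscreen.
- bay (a point): On the crate floor, near the middle of its free end; axes as crate. The free space is 118 mm along x, and along y 69 to 72 mm from the mask case to the end wall, whose inner face is 35 mm from this point. Bottle and sunscreen fit side by side along x, with some 12 mm to spare, only if the sunscreen's 60 mm width lies along y.
Mind the look-alikes: they are no part of the job. Leave any red look-alike of the mask_case alone.

How it is judged:
On the way:
1. the sunscreen stands upright on the sill, let go and still (angle between sunscreen's own z axis and vertical below 0.08 rad and height (world z) of sunscreen below 0.005 m and contact force between the fingers and sunscreen below 0.05 N and linear speed of sunscreen below 0.02 m/s), for 0.2 s.
At the end, for the whole second after the job is handed in: Sunscreen and bottle both stand in the free end of the crate, bases within 4 mm of the crate floor and upright within 5 degrees, let go and at rest; the mask case still lies flat on the crate floor (angle between each of sunscreen, bottle's own z axis and vertical below 0.09 rad and z of sunscreen in the frame of crate between 0.006 and 0.014 m and x of sunscreen in the frame of crate between -0.059 and 0.059 m and y of sunscreen in the frame of crate between 0.05 and 0.133 m and z of bottle in the frame of crate between 0.006 and 0.014 m and x of bottle in the frame of crate between -0.059 and 0.059 m and y of bottle in the frame of crate between 0.05 and 0.133 m and angle between mask_case's own z axis and vertical below 0.06 rad and z of mask_case in the frame of crate between 0.006 and 0.014 m and linear speed of each of sunscreen, bottle below 0.02 m/s); the robot touches nothing.
It fails at once if the sunscreen is dropped or knocked over (moves faster than 0.6 m/s while not held) (linear speed of sunscreen above 0.6 m/s and contact force between the fingers and sunscreen below 0.05 N).
It fails at once if the bottle is dropped or knocked over (moves faster than 0.6 m/s while not held, or tips past 50 degrees) ((linear speed of bottle above 0.6 m/s and contact force between the fingers and bottle below 0.05 N) or angle between bottle's own z axis and vertical above 0.87 rad).
It fails at once if one of the other things on the sill is shifted by more than 30 mm (distance of any of tumbler, coaster, keeper, keys, torch from where it was at the start of the episode above 0.03 m).
It also fails if it takes over 72 s, if anything falls off the work surface, if the arm or the gripper's body presses on something with over 40 N, if the wrist force passes 120 N, or if a joint passes its speed limit or range.

## Working session

There is one attempt and no reset: what is moved stays moved. The work goes in short steps, Python scripts to look and compute and a tool call to move; the robot and the scene stay as the last step left them, time stands still between calls to the robot, and variables do not carry over. Pictures are saved under pics/ and viewed, about 8 in all and at most 12, crops included, and the job is handed in when it is done.

Besides the shell and the picture viewer there is one more tool, called in YAML: its name, and indented under it one key for each argument. arm_command: Moves the arm, as the interface text tells. Its arguments: {"type":"object","properties":{"plan":{"type":"array"},"grip_force":{"type":"number"}},"required":["plan"]}

```bash
ls; mkdir -p pics; cat > h.py <<'E'
import numpy as np, cv2
from rig import robot, optics, workorder
from scipy.spatial.transform import Rotation as R
def cloud(name):
    o=robot.get_obs(); i=optics.camera_info(name); im,d=optics.camera(name)
    K=np.array(i["mtx"]); v,u=np.mgrid[:480,:640]
    p=cv2.undistortPoints(np.stack([u,v],-1).reshape(-1,1,2).astype(float),K,np.array([i["k1"],0,0,0.])).reshape(480,640,2)
    P=np.dstack([p*d[...,None],d])
    if name=="wrist":
        T=np.array(i["tool_from_camera"]); P=P@T[:3,:3].T+T[:3,3]
        P=P@R.from_quat(o["tool_rot"]).as_matrix().T+o["position"]
    else:
        r=np.array(i["rotation"]); r=r if r.shape==(3,3) else R.from_quat(r).as_matrix()
        P=P@r.T+np.array(i["position"])
    P[d<=0]=np.nan
    return im,P
E
python3 - <<'E'
from h import *
print(robot.get_obs())
for n in ("scene","side"):
    print(n,optics.camera_info(n))
    im,P=cloud(n); cv2.imwrite(f"pics/{n}0.png",im); np.save(f"{n}0.npy",P)
E
```

```text
pics
{'time': 0.0, 'q': array([ 1.07852388e+00,  5.28484566e-01,  1.43387350e+00, -2.98156142e-05,
        1.18137588e+00, -1.78525801e-01]), 'joint_velocities': array([ 0.00057356, -0.00072003, -0.00124507, -0.00206206,  0.00132415,
        0.00078158]), 'joint_torque': array([ 1.50021508e-03, -4.40059912e+01, -1.76595998e+01,  6.35538809e-02,
        5.82436868e-02, -1.68347729e-04]), 'position': array([0.19254277, 0.59385183, 0.22156948]), 'tool_rot': array([-0.41608603,  0.57265041,  0.41540989,  0.5712955 ]), 'ft_force': array([-0.45221063,  0.28603534, -0.06850588]), 'moment': array([ 0.05243977,  0.01506844, -0.01212302]), 'grip_width': 0.08673168038944568}
scene {'mtx': array([[512.73885742,   0.        , 328.57129181],
       [  0.        , 512.73885742, 241.4310521 ],
       [  0.        ,   0.        ,   1.        ]]), 'k1': -0.010425351131525365, 'position': array([0.93952546, 0.76858784, 0.83235111]), 'rotation': array([ 0.23735008,  0.88571373, -0.38538359, -0.103226  ])}
side {'mtx': array([[445.69117339,   0.        , 323.36687592],
       [  0.        , 445.69117339, 235.33112875],
       [  0.        ,   0.        ,   1.        ]]), 'k1': -0.016705391386991692, 'position': array([0.42987687, 0.88297882, 0.83232403]), 'rotation': array([-0.04266809,  0.91122581, -0.40878646,  0.02721355])}
```

View pics/scene0.png

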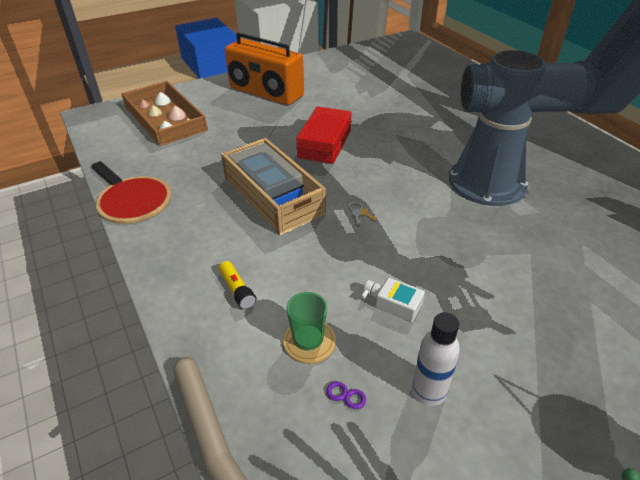

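View pics/side0.png

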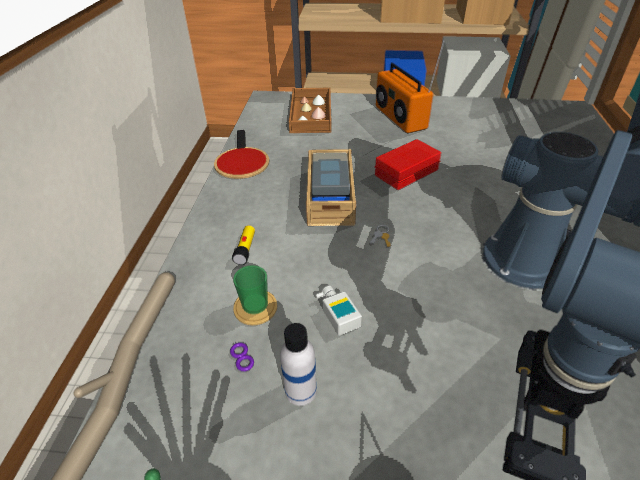

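The scene picture shows the sunscreen lying at px (400,298) with its pump at (370,292), the bottle at (437,360) and the crate at (272,185), whose free end faces the camera. The side picture agrees, with the crate at (331,187) and the red look-alike case at (408,163).

```bash
python3 - <<'E'
from h import *
from scipy.optimize import least_squares
for n in ("scene","side"):
    P=np.load(n+"0.npy")
    box={"scene":{"sun":(355,272,430,325),"bot":(405,305,470,410),"crate":(215,130,330,240)},"side":{"sun":(308,280,368,338),"bot":(275,318,325,408),"crate":(300,145,362,230)}}[n]
    for k,(a,b,c,d) in box.items():
        p=P[b:d,a:c].reshape(-1,3); p=p[np.isfinite(p).all(1)]
        if k=="sun":
            for lo,hi in ((.037,.05),(.012,.036)):
                q=p[(p[:,2]>lo)&(p[:,2]<hi)]
                r=cv2.minAreaRect((q[:,:2]*1000).astype(np.float32)); print(n,k,lo,len(q),r,cv2.boxPoints(r).round().tolist(),np.median(q[:,2]))
            q=p[p[:,2]>.012]; 
        elif k=="bot":
            q=p[(p[:,2]>.02)&(p[:,2]<.125)][:,:2]
            s=least_squares(lambda x:np.hypot(*(q-x).T)-.032,q.mean(0)-[.0,.02],loss="soft_l1",f_scale=.002)
            t=p[p[:,2]>.195]; print(n,k,s.x.round(4),s.cost/len(q),"cap top",t.mean(0).round(4), len(t))
        else:
            q=p[(p[:,2]>.080)&(p[:,2]<.089)]
            r=cv2.minAreaRect((q[:,:2]*1000).astype(np.float32)); print(n,k,len(q),r,cv2.boxPoints(r).round().tolist(),np.median(q[:,2]))
            q=p[(p[:,2]>.06)&(p[:,2]<.0795)]
print(np.nanmedian(P[430:470,350:500,2]))
E
```

```text
scene sun 0.037 914 ((467.7052001953125, 235.57852172851562), (61.695064544677734, 95.51287078857422), 32.131187438964844) [[416.0, 260.0], [467.0, 179.0], [519.0, 212.0], [468.0, 292.0]] 0.04104153482008399
scene sun 0.012 581 ((481.4889221191406, 232.43984985351562), (57.05412292480469, 124.61045837402344), 40.71631622314453) [[419.0, 261.0], [501.0, 167.0], [544.0, 204.0], [462.0, 298.0]] 0.02655686120025258
scene bot [0.5328 0.4289] 2.3074123493648938e-05 cap top [0.5348 0.431  0.199 ] 433
scene crate 1998 ((531.4547119140625, -230.24986267089844), (139.43484497070312, 290.15228271484375), 5.515525817871094) [[448.0, -93.0], [476.0, -381.0], [615.0, -368.0], [587.0, -79.0]] 0.0816014308753153
side sun 0.037 768 ((465.0334777832031, 238.41929626464844), (59.67527770996094, 85.60762023925781), 31.821889877319336) [[417.0, 259.0], [462.0, 186.0], [513.0, 218.0], [468.0, 291.0]] 0.04127855768069716
side sun 0.012 399 ((475.31719970703125, 224.68820190429688), (59.353759765625, 121.6029281616211), 32.68869400024414) [[418.0, 260.0], [483.0, 157.0], [533.0, 190.0], [467.0, 292.0]] 0.026778791270142044
side bot [0.5344 0.4273] 2.6615256002093204e-07 cap top [0.5339 0.4293 0.1991] 357
side crate 1397 ((532.7976684570312, -232.02911376953125), (136.27554321289062, 292.92193603515625), 5.680302143096924) [[450.0, -93.0], [479.0, -385.0], [615.0, -371.0], [586.0, -80.0]] 0.08198944587346324
-0.0006452644132010077
```

```bash
cat >> h.py <<'E'
def frame(x,z):
    x=np.array(x,float);x/=np.linalg.norm(x); z=np.array(z,float); z-=x*(z@x); z/=np.linalg.norm(z)
    return R.from_matrix(np.c_[x,np.cross(z,x),z])
def rows(targets,g,maxd=.055,maxa=.17,obs=None):
    """targets: (TCP pos, Rotation); prints rows from measured pose"""
    o=obs or robot.get_obs(); p=np.array(o["position"]); r=R.from_quat(o["tool_rot"]); out=[]
    for pt,rt in targets:
        rv=(r.inv()*rt).as_rotvec(); n=max(1,int(np.ceil(max(np.linalg.norm(pt-p)/maxd,np.linalg.norm(rv)/maxa))))
        for k in range(n):
            rk=r*R.from_rotvec(rv*k/n)
            out.append(np.r_[rk.inv().apply(pt-p)/n*100,rv/n,g])
        p,r=np.array(pt),rt
    print(len(out)); print([[round(float(v),3) if abs(v)>5e-4 else 0 for v in x] for x in out])
S=np.array
E
cat > sun.py <<'E'
from h import *
a=np.radians(32); ax=S([np.sin(a),-np.cos(a),0]); X=S([np.cos(a),np.sin(a),0]); up=S([0,0,1.])
base=S([.4422,.2755,0]); t=np.radians(30)
d0=-up*np.cos(t)-ax*np.sin(t)
o=robot.get_obs(); cz=R.from_quat(o["tool_rot"]).as_matrix()[:,2]
Z=X if cz@X>0 else -X
R0=frame(d0,Z)
g0=base+ax*.05+up*.028; T0=g0+d0*.019
E
python3 - <<'E'
from sun import *
print(cz,Z,T0)
rows([(T0-d0*.13,R0)],8.7)
rows([(T0,R0)],8.7,obs=dict(position=T0-d0*.13,tool_rot=R0.as_quat()))
E
```

```text
[ 0.30861453  0.95118524 -0.00192419] [0.8480481  0.52991926 0.        ] [0.46366173 0.24115405 0.01154552]
10
[[0.98, -4.165, -2.935, 0.068, -0.018, 0.05, 8.7], [0.713, -4.399, -2.658, 0.068, -0.018, 0.05, 8.7], [0.44, -4.599, -2.362, 0.068, -0.018, 0.05, 8.7], [0.164, -4.765, -2.048, 0.068, -0.018, 0.05, 8.7], [-0.113, -4.894, -1.719, 0.068, -0.018, 0.05, 8.7], [-0.39, -4.987, -1.378, 0.068, -0.018, 0.05, 8.7], [-0.665, -5.043, -1.026, 0.068, -0.018, 0.05, 8.7], [-0.934, -5.06, -0.666, 0.068, -0.018, 0.05, 8.7], [-1.197, -5.04, -0.302, 0.068, -0.018, 0.05, 8.7], [-1.451, -4.981, 0.064, 0.068, -0.018, 0.05, 8.7]]
3
[[4.333, 0, 0, 0, 0, 0, 8.7], [4.333, 0, 0, 0, 0, 0, 8.7], [4.333, 0, 0, 0, 0, 0, 8.7]]
```

arm_command:
  plan:
    - [0.98,-4.165,-2.935,0.068,-0.018,0.05,8.7]
    - [0.713,-4.4,-2.66,0.068,-0.018,0.05,8.7]
    - [0.44,-4.6,-2.36,0.068,-0.018,0.05,8.7]
    - [0.164,-4.765,-2.05,0.068,-0.018,0.05,8.7]
    - [-0.11,-4.9,-1.72,0.068,-0.018,0.05,8.7]
    - [-0.39,-5.0,-1.38,0.068,-0.018,0.05,8.7]
    - [-0.665,-5.04,-1.03,0.068,-0.018,0.05,8.7]
    - [-0.934,-5.06,-0.67,0.068,-0.018,0.05,8.7]
    - [-1.2,-5.04,-0.3,0.068,-0.018,0.05,8.7]
    - [-1.45,-5.0,0.06,0.068,-0.018,0.05,8.7]
    - [0,0,0,0,0,0,8.7]
  grip_force: 20

```text
time: 1.48
position: [0.507, 0.1736, 0.1152]
tool_rot: [-0.002, 0.707, 0.362, 0.607]
ft_force: [-0.8, -0.4, -0.1]
grip_width: 0.087
```

```bash
python3 - <<'E'
from sun import *
print(robot.get_obs()["q"].round(2))
im,P=cloud("wrist"); cv2.imwrite("pics/w1.png",im)
q=P.reshape(-1,3); q=q[np.isfinite(q).all(1)]
q=q[(q[:,2]>.036)&(q[:,2]<.048)&(abs(q[:,0]-.47)<.08)&(abs(q[:,1]-.23)<.09)]
l=(q-base)[:,:2]@np.c_[ax[:2],X[:2]]
r=cv2.minAreaRect((l*1000).astype(np.float32)); print(len(q),r)
print(np.percentile(l,[1,99],axis=0))
rows([(T0-d0*.05,R0)],8.7)
E
```

```text
[-0.12  0.68  1.64  0.45  1.2  -0.91]
8262 ((47.53074264526367, -0.7398395538330078), (59.408958435058594, 89.01962280273438), 89.20266723632812)
[[ 0.00447495 -0.02946244]
 [ 0.08529938  0.02814013]]
2
[[3.961, 0.698, -0.041, -0.007, 0.003, -0.007, 8.7], [3.956, 0.726, -0.025, -0.007, 0.003, -0.007, 8.7]]
```

arm_command:
  plan:
    - [3.96,0.7,-0.04,-0.007,0.003,-0.007,8.7]
    - [3.96,0.72,-0.03,-0.007,0.003,-0.007,8.7]
    - [2.5,0,0,0,0,0,8.7]
    - [0,0,0,0,0,0,8.7]

```text
time: 2.02
position: [0.4658, 0.2355, 0.0326]
tool_rot: [-0.015, 0.707, 0.366, 0.605]
ft_force: [-0.4, 0.7, 0.1]
grip_width: 0.0872
```

```bash
python3 - <<'E'
from sun import *
rows([(T0,R0)],8.7)
E
```

```text
1
[[2.123, -0.539, 0.125, 0.005, -0.004, 0, 8.7]]
```

arm_command:
  plan:
    - [2.1,-0.54,0.12,0.005,-0.004,0,8.7]
    - [0,0,0,0,0,0,5.5]
    - [0,0,0,0,0,0,5.0]
    - [0,0,0,0,0,0,5.0]
    - [0,0,0,0,0,0,5.0]
    - [0,0,0,0,0,0,5.0]

```text
time: 2.78
position: [0.4664, 0.2419, 0.0163]
tool_rot: [-0.015, 0.704, 0.365, 0.609]
ft_force: [-0.4, 0.2, -1.7]
grip_width: 0.0598
```

```bash
cat >> sun.py <<'E'
d1=ax*np.cos(t)-up*np.sin(t); R1=frame(d1,Z)
E
python3 - <<'E'
from sun import *
o=robot.get_obs(); p=o["position"]; r=R.from_quat(o["tool_rot"])
print("dir",r.as_matrix()[:,0],d0)
# lift: grasp point to z .10, rotate 90deg about Z so that grip point moves by given
g=p-r.apply([.019,0,0])
print(g)
gu=S([.46,.24,.13])
# rotate as exact 90 deg about -? axis taking ax->up
q=R.from_rotvec(np.cross(ax,up)*np.pi/2)
rt=q*r; gt=gu
rows([(p+up*.06,r)],5)
# rotating about grasp point: waypoints
ob=dict(position=p+up*.06,tool_rot=o["tool_rot"]); tg=[]
for k in range(1,11):
    rk=R.from_rotvec(np.cross(ax,up)*np.pi/2*k/10)*r
    gk=g+up*.06+(gu-g-up*.06)*k/10
    tg.append((gk+rk.apply([.019,0,0]),rk))
rows(tg,5,obs=ob)
E
```

```text
dir [-0.25818266  0.42356087 -0.86829598] [-0.26495963  0.42402405 -0.8660254 ]
[0.47128295 0.23383426 0.0327807 ]
2
[[-2.605, 1.488, 0.024, 0, 0, 0, 5.0], [-2.605, 1.488, 0.024, 0, 0, 0, 5.0]]
10
[[-0.291, -0.015, -0.062, -0.001, 0.001, -0.157, 5.0], [-0.332, -0.06, -0.062, -0.001, 0.001, -0.157, 5.0], [-0.365, -0.111, -0.062, -0.001, 0.001, -0.157, 5.0], [-0.39, -0.167, -0.062, -0.001, 0.001, -0.157, 5.0], [-0.406, -0.226, -0.062, -0.001, 0.001, -0.157, 5.0], [-0.412, -0.287, -0.063, -0.001, 0.001, -0.157, 5.0], [-0.409, -0.348, -0.063, -0.001, 0.001, -0.157, 5.0], [-0.396, -0.407, -0.064, -0.001, 0.001, -0.157, 5.0], [-0.375, -0.464, -0.064, -0.001, 0.001, -0.157, 5.0], [-0.344, -0.517, -0.065, -0.001, 0.001, -0.157, 5.0]]
```

arm_command:
  plan:
    - [-2.6,1.5,0,0,0,0,5.0]
    - [-2.6,1.5,0,0,0,0,5.0]
    - [-0.29,0,-0.06,0,0,-0.157,5.0]
    - [-0.33,-0.06,-0.06,0,0,-0.157,5.0]
    - [-0.365,-0.11,-0.06,0,0,-0.157,5.0]
    - [-0.39,-0.17,-0.06,0,0,-0.157,5.0]
    - [-0.4,-0.23,-0.06,0,0,-0.157,5.0]
    - [-0.4,-0.29,-0.06,0,0,-0.157,5.0]
    - [-0.4,-0.35,-0.06,0,0,-0.157,5.0]
    - [-0.4,-0.4,-0.06,0,0,-0.157,5.0]
    - [0,0,0,0,0,0,5.0]

```text
time: 4.15
position: [0.4687, 0.226, 0.1115]
tool_rot: [-0.431, 0.555, -0.076, 0.707]
ft_force: [-1.0, 1.1, -0.9]
grip_width: 0.06
```

```bash
python3 - <<'E'
from sun import *
o=robot.get_obs(); p=o["position"]; r=R.from_quat(o["tool_rot"])
print(o["q"].round(2),r.as_matrix().round(3).tolist(),o["grip_width"])
# target: rotate grasp-time rotation by 90deg
r0=R.from_quat([-0.015,0.704,0.365,0.609]); rt=R.from_rotvec(np.cross(ax,up)*np.pi/2)*r0
g=p-r.apply([.019,0,0]); print(g)
rv=(r.inv()*rt).as_rotvec(); tg=[]
n=int(np.ceil(np.linalg.norm(rv)/.15))
for k in range(1,n+1):
    rk=r*R.from_rotvec(rv*k/n); tg.append((g+rk.apply([.019,0,0]),rk))
rows(tg,5)
E
```

```text
[ 0.64  0.72  1.79 -0.98  0.99  0.81] [[0.372, -0.37, 0.851], [-0.586, 0.617, 0.525], [-0.72, -0.694, 0.012]] 0.060049516422168894
[0.46164075 0.23712022 0.12521052]
2
[[-0.019, -0.27, 0.003, -0.01, -0.001, -0.142, 5.0], [-0.019, -0.27, 0.003, -0.01, -0.001, -0.142, 5.0]]
```

arm_command:
  plan:
    - [0,-0.27,0,-0.01,0,-0.142,5.0]
    - [0,-0.27,0,-0.01,0,-0.142,5.0]
    - [0,0,0,0,0,0,5.0]
    - [0,0,0,0,0,0,5.0]

```text
time: 4.65
position: [0.4719, 0.2206, 0.1159]
tool_rot: [-0.509, 0.493, -0.171, 0.685]
ft_force: [0.8, -0.8, -2.1]
grip_width: 0.06
```

```bash
python3 - <<'E'
from sun import *
o=robot.get_obs(); p=o["position"]; r=R.from_quat(o["tool_rot"])
r0=R.from_quat([-0.015,0.704,0.365,0.609]); q=r*r0.inv()
print(o["q"].round(2),"up tilt",q.apply(ax), "g",p-r.apply([.019,0,0]))
for n in("scene","side"):
    im,P=cloud(n); cv2.imwrite(f"pics/{n}1.png",im[200:440,200:520]); 
    q=P.reshape(-1,3); q=q[np.isfinite(q).all(1)]
    q=q[(abs(q[:,0]-.46)<.045)&(abs(q[:,1]-.24)<.045)]
    print(n,np.histogram(q[:,2],np.arange(0,.24,.01))[0])
E
```

```text
[ 0.73  0.85  1.75 -1.15  1.21  0.99] up tilt [ 0.00430402 -0.00541594  0.99997607] g [0.463204   0.23456122 0.12547302]
scene [355   0   0   0   0   0   0   7  75  72  43  55 124 172 221 212 206  50
 159 219   0   0   0]
side [191   0   0   0   0   0   0   2  18  18  18   1  21  52  33 143 221  57
 166 187   2   0   0]
```

View pics/scene1.png

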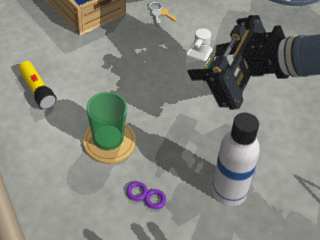

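The crop shows the sunscreen held upright at crop px (203,40), with the bottle at (238,165) clear of the gripper. The pump top is at about 0.198 m, so I lower it about 77 mm.

```bash
python3 - <<'E'
from sun import *
im,P=cloud("scene")
q=P.reshape(-1,3); q=q[np.isfinite(q).all(1)]
q=q[(abs(q[:,0]-.46)<.045)&(abs(q[:,1]-.24)<.045)&(q[:,2]>.19)&(q[:,2]<.21)]
print(np.percentile(q[:,2],[50,80,95]))
o=robot.get_obs(); p=o["position"]; r=R.from_quat(o["tool_rot"]); print(p)
rows([(p-up*.071,r)],5)
print(r.inv().apply(-up*.1))
E
```

```text
[0.19628615 0.19772611 0.19874419]
[0.47196518 0.22056545 0.1165731 ]
2
[[1.776, 3.074, 0.008, 0, 0, 0, 5.0], [1.776, 3.074, 0.008, 0, 0, 0, 5.0]]
[0.05003929 0.08657956 0.00022374]
```

arm_command:
  plan:
    - [1.77,3.07,0,0,0,0,5.0]
    - [1.77,3.07,0,0,0,0,5.0]
    - [0,0,0,0,0,0,5.0]
    - [0,0,0,0,0,0,5.0]

```text
time: 5.3
position: [0.4747, 0.2204, 0.0487]
tool_rot: [-0.505, 0.492, -0.172, 0.688]
ft_force: [0.2, 0.1, -0.4]
grip_width: 0.0599
```

```bash
python3 - <<'E'
from sun import *
o=robot.get_obs(); p=o["position"]; r=R.from_quat(o["tool_rot"])
r0=R.from_quat([-0.015,0.704,0.365,0.609]); q=r*r0.inv(); print(q.apply(ax),p,o["ft_force"])
im,P=cloud("scene"); 
q=P.reshape(-1,3); q=q[np.isfinite(q).all(1)]
q=q[(abs(q[:,0]-.46)<.045)&(abs(q[:,1]-.24)<.045)&(q[:,2]>.1)&(q[:,2]<.14)]
print(np.percentile(q[:,2],[50,80,95]))
E
```

```text
[-0.0028627  -0.0125512   0.99991713] [0.47467388 0.22044495 0.04874701] [ 0.17592198  0.13040843 -0.37983706]
[0.1217992  0.12904264 0.1309593 ]
```

arm_command:
  plan:
    - [0.3,0.52,0,0,0,0,5.0]
    - [0,0,0,0,0,0,5.0]
    - [0.1,0.17,0,0,0,0,5.0]
    - [0,0,0,0,0,0,5.0]

```text
time: 5.85
position: [0.4755, 0.2213, 0.0432]
tool_rot: [-0.503, 0.491, -0.172, 0.69]
ft_force: [0.2, 0.0, -1.7]
grip_width: 0.0599
```

arm_command:
  plan:
    - [0.1,0.17,0,0,0,0,5.0]
    - [0,0,0,0,0,0,5.0]

```text
time: 6.1
position: [0.4755, 0.2214, 0.041]
tool_rot: [-0.503, 0.491, -0.172, 0.69]
ft_force: [-0.4, 0.1, -2.3]
grip_width: 0.0596
```

arm_command:
  plan:
    - [0.1,0.17,0,0,0,0,5.0]
    - [0,0,0,0,0,0,5.0]

```text
time: 6.35
position: [0.4755, 0.2214, 0.0388]
tool_rot: [-0.503, 0.491, -0.172, 0.69]
ft_force: [0.1, -0.5, -1.9]
grip_width: 0.0599
```

arm_command:
  plan:
    - [0.1,0.17,0,0,0,0,5.0]
    - [0,0,0,0,0,0,5.0]

```text
time: 6.6
position: [0.4757, 0.2213, 0.0386]
tool_rot: [-0.505, 0.49, -0.173, 0.69]
ft_force: [-0.5, -0.8, -2.0]
grip_width: 0.0597
```

```bash
python3 - <<'E'
from sun import *
o=robot.get_obs(); p=o["position"]; r=R.from_quat(o["tool_rot"])
print(o["q"].round(3),p,o["ft_force"],o["moment"])
r0=R.from_quat([-0.015,0.704,0.365,0.609]); q=r*r0.inv(); print(q.apply(ax))
for n in("scene","side"):
    im,P=cloud(n); cv2.imwrite(f"pics/{n}2.png",cv2.resize(im[180:440,200:560],None,fx=2,fy=2))
    q=P.reshape(-1,3); q=q[np.isfinite(q).all(1)]
    q=q[(abs(q[:,0]-.46)<.045)&(abs(q[:,1]-.23)<.045)&(q[:,2]>.1)&(q[:,2]<.14)]
    print(np.percentile(q[:,2],[50,80,95]))
E
```

```text
[ 0.725  0.992  1.734 -1.2    1.159  1.133] [0.47573715 0.22127223 0.03859599] [-0.54569942 -0.75991445 -2.00707619] [ 0.63560875  0.47800972 -0.04450881]
[-0.00864052 -0.01209375  0.99988954]
[0.11598701 0.11970089 0.12088827]
[0.11432601 0.11927427 0.12068522]
```

View pics/side2.png

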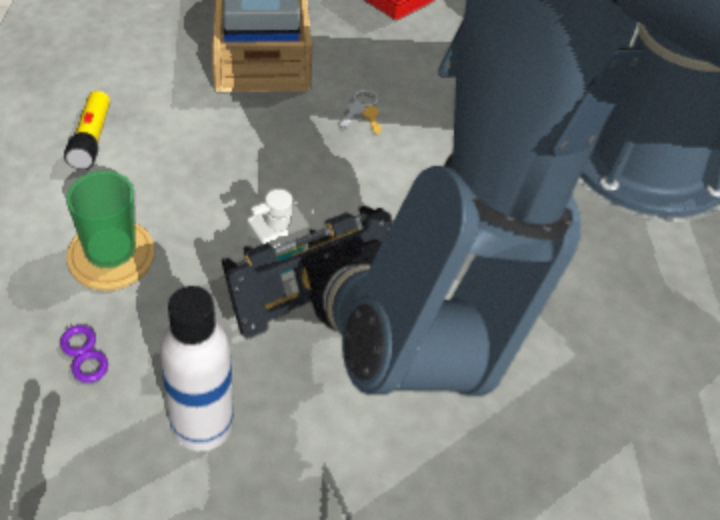

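The side view shows the sunscreen upright in the fingers at px (278,215). Its pump top reads 0.1205 m, so the base is on the sill. I release it now.

arm_command:
  plan:
    - [0,0,0,0,0,0,6.6]
    - [0,0,0,0,0,0,7.5]
    - [0,0,0,0,0,0,8.7]
    - [0,0,0,0,0,0,8.7]
    - [0,0,0,0,0,0,8.7]

```text
time: 7.32
position: [0.476, 0.221, 0.0386]
tool_rot: [-0.504, 0.49, -0.174, 0.69]
ft_force: [-0.4, 0.4, 1.1]
grip_width: 0.0857
```

```bash
python3 - <<'E'
from sun import *
o=robot.get_obs(); p=o["position"]; r=R.from_quat(o["tool_rot"]); d=r.apply([1,0,0])
im,P=cloud("side"); q=P.reshape(-1,3); q=q[np.isfinite(q).all(1)]
q=q[(abs(q[:,0]-.46)<.045)&(abs(q[:,1]-.23)<.045)&(q[:,2]>.117)&(q[:,2]<.13)]
print(np.percentile(q[:,2],[50,80,95]), o["position"],o["ft_force"])
rows([(p-d*.10,r),(p-d*.13+up*.12,r)],8.7)
E
```

```text
[0.11908109 0.12021595 0.12108193] [0.47603426 0.22097077 0.03860422] [-0.38191925  0.39733851  1.075526  ]
5
[[-5.0, -0.002, 0, 0, 0, 0, 8.7], [-5.0, -0.002, 0, 0, 0, 0, 8.7], [-3.002, -3.463, 0.044, 0, 0, 0, 8.7], [-3.002, -3.463, 0.044, 0, 0, 0, 8.7], [-3.002, -3.463, 0.044, 0, 0, 0, 8.7]]
```

arm_command:
  plan:
    - [0,0,0,0,0,0,8.7]
    - [-2.5,0,0,0,0,0,8.7]
    - [-4,0,0,0,0,0,8.7]
    - [-4,0,0,0,0,0,8.7]
    - [-3,-3.46,0,0,0,0,8.7]
    - [-3,-3.46,0,0,0,0,8.7]
    - [-3,-3.46,0,0,0,0,8.7]
    - [-1.5,-2.5,0,0,0,0,8.7]
    - [0,0,0,0,0,0,8.7]

```text
time: 8.5
position: [0.41, 0.3225, 0.2607]
tool_rot: [-0.505, 0.491, -0.173, 0.688]
ft_force: [0.5, -0.1, 0.1]
grip_width: 0.087
```

```bash
cat > sm.py <<'E'
from sun import *
def sunmeas(n):
    im,P=cloud(n); q=P.reshape(-1,3); q=q[np.isfinite(q).all(1)]
    q=q[(abs(q[:,0]-.46)<.06)&(abs(q[:,1]-.235)<.06)]
    s=q[(q[:,2]>.079)&(q[:,2]<.09)][:,:2]; m=q[(q[:,2]>.117)&(q[:,2]<.126)]
    st=q[(q[:,2]>.088)&(q[:,2]<.106)][:,:2]
    return im,s,m,st
E
python3 - <<'E'
from sm import *
from scipy.optimize import least_squares
for n in("scene","side"):
    im,s,m,st=sunmeas(n)
    r=cv2.minAreaRect((s*1000).astype(np.float32)); print(n,len(s),r,"head",m.mean(0),len(m))
    f=least_squares(lambda x:np.hypot(*(st-x).T)-.015,m[:,:2].mean(0),loss="soft_l1",f_scale=.002).x
    print("stub",f,len(st)); cv2.imwrite(f"pics/{n}3.png",im)
E
python3 -c "
from h import *
o=robot.get_obs();print(o['q'].round(2),R.from_quat(o['tool_rot']).as_matrix().round(2).tolist())"
```

```text
scene 291 ((473.2867736816406, 229.25692749023438), (62.85545349121094, 41.46392059326172), 30.759857177734375) head [0.47344897 0.22978217 0.11917971] 131
stub [0.47178202 0.22733914] 61
side 169 ((482.83795166015625, 233.30804443359375), (35.959068298339844, 42.543182373046875), 34.03472137451172) head [0.47704562 0.22845415 0.11923334] 75
stub [0.47305562 0.22527544] 63
[ 0.93  0.66  1.57 -0.94  1.52  0.74] [[0.46, -0.26, 0.85], [-0.74, 0.43, 0.52], [-0.5, -0.87, 0.0]]
```

```bash
python3 - <<'E'
from sun import *
b=np.radians(31.3); Zr=S([np.sin(b),-np.cos(b),0]); Rr=frame(-up,Zr)
rows([(S([.472,.228,.26]),Rr)],8.7,maxa=.175)
E
```

```text
11
[[0.878, -0.526, 0.038, 0.129, 0.075, 0.074, 8.7], [0.829, -0.575, 0.173, 0.129, 0.075, 0.074, 8.7], [0.768, -0.603, 0.308, 0.129, 0.075, 0.074, 8.7], [0.695, -0.609, 0.441, 0.129, 0.075, 0.074, 8.7], [0.613, -0.592, 0.568, 0.129, 0.075, 0.074, 8.7], [0.524, -0.553, 0.684, 0.129, 0.075, 0.074, 8.7], [0.43, -0.493, 0.787, 0.129, 0.075, 0.074, 8.7], [0.335, -0.414, 0.874, 0.129, 0.075, 0.074, 8.7], [0.24, -0.318, 0.943, 0.129, 0.075, 0.074, 8.7], [0.148, -0.208, 0.992, 0.129, 0.075, 0.074, 8.7], [0.062, -0.086, 1.018, 0.129, 0.075, 0.074, 8.7]]
```

arm_command:
  plan:
    - [0.88,-0.53,0.04,0.129,0.075,0.074,8.7]
    - [0.83,-0.57,0.17,0.129,0.075,0.074,8.7]
    - [0.77,-0.6,0.31,0.129,0.075,0.074,8.7]
    - [0.7,-0.61,0.44,0.129,0.075,0.074,8.7]
    - [0.61,-0.59,0.57,0.129,0.075,0.074,8.7]
    - [0.52,-0.55,0.68,0.129,0.075,0.074,8.7]
    - [0.43,-0.49,0.79,0.129,0.075,0.074,8.7]
    - [0.335,-0.41,0.87,0.129,0.075,0.074,8.7]
    - [0.24,-0.32,0.94,0.129,0.075,0.074,8.7]
    - [0.15,-0.21,0.99,0.129,0.075,0.074,8.7]
    - [0.06,-0.09,1.02,0.129,0.075,0.074,8.7]
    - [0,0,0,0,0,0,8.7]

```text
time: 10.1
position: [0.4633, 0.2174, 0.2331]
tool_rot: [0.363, 0.619, -0.366, 0.592]
ft_force: [0.4, -0.6, -0.1]
grip_width: 0.0872
```

```bash
python3 - <<'E'
from sm import *
o=robot.get_obs(); r=R.from_quat(o["tool_rot"]); print(o["q"].round(2),o["position"],r.as_matrix().round(3).tolist())
im,s,m,st=sunmeas("wrist"); cv2.imwrite("pics/w3.png",im)
rc=cv2.minAreaRect((s*1000).astype(np.float32)); print(len(s),rc)
rc=cv2.minAreaRect((m[:,:2]*1000).astype(np.float32)); print("head",m.mean(0),len(m),rc)
E
```

```text
[0.21 0.37 1.68 0.03 1.12 1.28] [0.4632701  0.21737709 0.23309928] [[-0.036, 0.883, 0.467], [0.016, 0.468, -0.884], [-0.999, -0.024, -0.031]]
1592 ((473.1597900390625, 227.35818481445312), (59.76866912841797, 41.91356658935547), 31.76824951171875)
head [0.47344073 0.22741662 0.11846081] 1058 ((477.26409912109375, 227.00442504882812), (29.04669952392578, 36.971553802490234), 85.11459350585938)
```

View pics/w3.png

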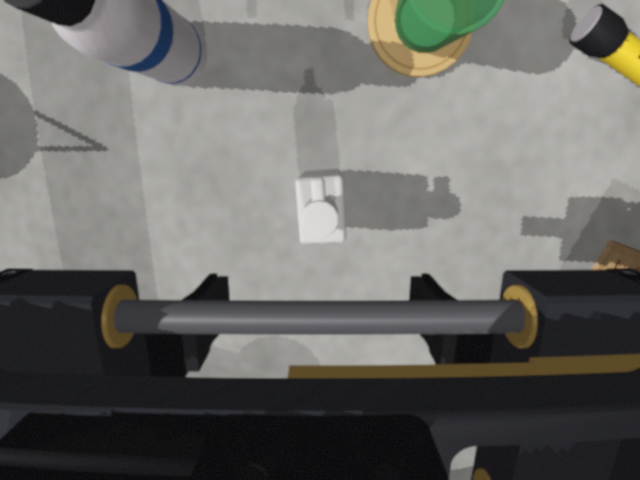

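The wrist view shows the sunscreen standing at px (320,210) with its spout pointing up in the picture. It measures centre (0.4731, 0.2273), yaw 31.8°.

```bash
cat >> sun.py <<'E'
b=np.radians(31.8); Zr=S([np.sin(b),-np.cos(b),0]); Rr=frame(-up,Zr); sc=S([.4731,.2273,0])
E
python3 - <<'E'
from sun import *
rows([(sc+up*.15,Rr)],8.7)
E
```

```text
2
[[4.14, 0.748, -0.04, -0.033, -0.016, 0.012, 8.7], [4.147, 0.701, -0.082, -0.033, -0.016, 0.012, 8.7]]
```

arm_command:
  plan:
    - [4.14,0.75,-0.04,-0.033,-0.016,0.012,8.7]
    - [4.15,0.7,-0.08,-0.033,-0.016,0.012,8.7]
    - [0,0,0,0,0,0,8.7]
    - [0,0,0,0,0,0,8.7]

```text
time: 10.65
position: [0.4732, 0.2304, 0.1466]
tool_rot: [0.34, 0.619, -0.342, 0.619]
ft_force: [-1.1, 0.2, 0.3]
grip_width: 0.0866
```

```bash
python3 - <<'E'
from sun import *
rows([(sc+up*.11,Rr)],8.7); rows([(sc+up*.088,Rr)],8.7)
E
```

```text
1
[[3.665, -0.165, 0.253, 0.009, 0.002, 0.003, 8.7]]
2
[[2.932, -0.08, 0.125, 0.005, 0.001, 0.001, 8.7], [2.932, -0.083, 0.127, 0.005, 0.001, 0.001, 8.7]]
```

arm_command:
  plan:
    - [2.6,-0.16,0.25,0.009,0.002,0.003,8.7]
    - [0,0,0,0,0,0,8.7]
    - [2.0,0,0,0,0,0,8.7]
    - [0,0,0,0,0,0,8.7]

```text
time: 11.15
position: [0.4778, 0.2297, 0.1066]
tool_rot: [0.346, 0.615, -0.34, 0.621]
ft_force: [0.3, -0.4, -0.5]
grip_width: 0.0871
```

```bash
python3 - <<'E'
from sun import *
print(R.from_quat(robot.get_obs()["tool_rot"]).as_matrix().round(3).tolist())
rows([(sc+up*.088,Rr)],8.7)
E
```

```text
[[0.011, 0.849, 0.529], [0.003, 0.529, -0.849], [-1.0, 0.011, 0.003]]
1
[[1.854, -0.544, -0.053, 0.002, 0.003, -0.011, 8.7]]
```

arm_command:
  plan:
    - [1.2,-0.54,-0.05,0.002,0.003,-0.011,8.7]
    - [0,0,0,0,0,0,8.7]

```text
time: 11.4
position: [0.4746, 0.2277, 0.0965]
tool_rot: [0.345, 0.617, -0.343, 0.619]
ft_force: [-0.6, 1.2, 0.3]
grip_width: 0.087
```

```bash
python3 - <<'E'
from sun import *
print(R.from_quat(robot.get_obs()["tool_rot"]).as_matrix().round(3).tolist())
rows([(sc+up*.088,Rr)],8.7)
E
```

```text
[[0.005, 0.85, 0.527], [0.001, 0.527, -0.85], [-1.0, 0.004, 0.002]]
1
[[0.853, -0.15, -0.044, 0, 0.002, -0.004, 8.7]]
```

arm_command:
  plan:
    - [0.8,-0.15,-0.04,0,0.002,-0.004,8.7]
    - [0,0,0,0,0,0,8.7]
    - [0,0,0,0,0,0,4.5]
    - [0,0,0,0,0,0,3.5]
    - [0,0,0,0,0,0,2.5]
    - [0,0,0,0,0,0,2.5]
    - [0,0,0,0,0,0,2.5]
    - [0,0,0,0,0,0,2.5]
  grip_force: 25

```text
time: 12.4
position: [0.4739, 0.2274, 0.089]
tool_rot: [0.344, 0.618, -0.343, 0.618]
ft_force: [-0.6, -0.6, 0.1]
grip_width: 0.0349
```

arm_command:
  plan:
    - [0,0,0,0,0,0,2.5]
    - [0,0,0,0,0,0,2.5]
    - [0,0,0,0,0,0,2.5]

```text
time: 12.78
position: [0.4739, 0.2274, 0.089]
tool_rot: [0.344, 0.617, -0.343, 0.618]
ft_force: [-0.2, 0.7, -0.2]
grip_width: 0.0295
```

```bash
cat >> sun.py <<'E'
c=np.radians(5.55); cx=S([np.cos(c),np.sin(c),0]); cy=S([-np.sin(c),np.cos(c),0]); Rc=frame(-up,cx); bay=S([.5227,-.133,0])
E
python3 - <<'E'
from sun import *
o=robot.get_obs(); p=o["position"]; r=R.from_quat(o["tool_rot"])
rows([(p+up*.16,r)],2.5)
rows([(bay+cx*.033+up*.245,Rc)],2.5,maxa=.14,maxd=.045,obs=dict(position=p+up*.16,tool_rot=o["tool_rot"]))
E
```

```text
3
[[-5.333, 0.01, 0.002, 0, 0, 0, 2.5], [-5.333, 0.01, 0.002, 0, 0, 0, 2.5], [-5.333, 0.01, 0.002, 0, 0, 0, 2.5]]
9
[[0.043, -1.322, 3.85, -0.124, 0, 0, 2.5], [0.043, -1.787, 3.658, -0.124, 0, 0, 2.5], [0.042, -2.224, 3.409, -0.124, 0, 0, 2.5], [0.042, -2.627, 3.109, -0.124, 0, 0, 2.5], [0.042, -2.991, 2.762, -0.124, 0, 0, 2.5], [0.043, -3.308, 2.372, -0.124, 0, 0, 2.5], [0.043, -3.575, 1.946, -0.124, 0, 0, 2.5], [0.043, -3.788, 1.491, -0.124, 0, 0, 2.5], [0.044, -3.943, 1.012, -0.124, 0, 0, 2.5]]
```

arm_command:
  plan:
    - [-3,0,0,0,0,0,2.5]
    - [-5,0,0,0,0,0,2.5]
    - [-5,0,0,0,0,0,2.5]
    - [-3,0,0,0,0,0,2.5]
    - [0,0,0,0,0,0,2.5]

```text
time: 13.4
position: [0.4719, 0.2269, 0.2511]
tool_rot: [0.343, 0.619, -0.345, 0.617]
ft_force: [-0.1, 0.5, -2.7]
grip_width: 0.0294
```

arm_command:
  plan:
    - [0,-1.32,3.85,-0.124,0,0,2.5]
    - [0,-1.79,3.66,-0.124,0,0,2.5]
    - [0,-2.22,3.41,-0.124,0,0,2.5]
    - [0,-2.63,3.11,-0.124,0,0,2.5]
    - [0,-3,2.76,-0.124,0,0,2.5]
    - [0,-3.31,2.37,-0.124,0,0,2.5]
    - [0,-3.57,1.95,-0.124,0,0,2.5]
    - [0,-3.79,1.5,-0.124,0,0,2.5]
    - [0,-3.94,1.0,-0.124,0,0,2.5]
    - [0,0,0,0,0,0,2.5]
    - [0,0,0,0,0,0,2.5]

```text
time: 14.78
position: [0.5489, -0.1362, 0.224]
tool_rot: [-0.044, 0.721, 0.054, 0.69]
ft_force: [-0.2, 1.0, -0.9]
grip_width: 0.0295
```

```bash
python3 - <<'E'
from sun import *
o=robot.get_obs(); r=R.from_quat(o["tool_rot"]); print(o["q"].round(2),o["position"],o["grip_width"],r.as_matrix().round(3).tolist())
im,P=cloud("wrist"); cv2.imwrite("pics/w4.png",im); np.save("w4.npy",P)
for n in("scene","side"):
    im,P=cloud(n); np.save(n+"4.npy",P); cv2.imwrite(f"pics/{n}4.png",im)
E
```

```text
[-0.44  0.47  1.55 -0.01  1.17 -0.57] [ 0.54888693 -0.13622002  0.22397953] 0.02953341598773366 [[-0.045, -0.138, 0.989], [0.011, 0.99, 0.138], [-0.999, 0.017, -0.043]]
```

View pics/w4.png

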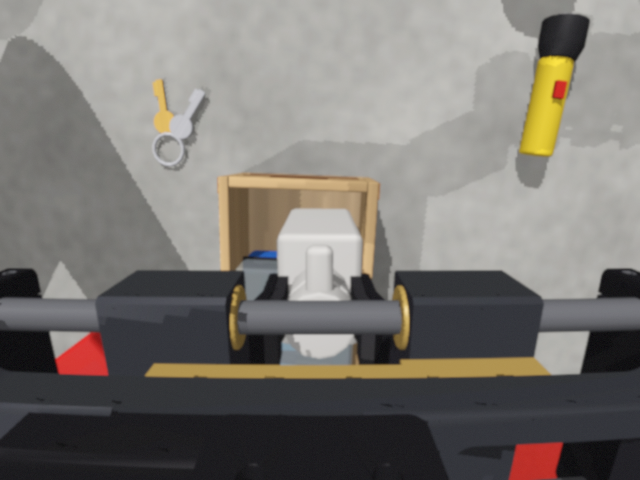

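The wrist view shows the held sunscreen at px (320,250) above the free bay, with the end wall rim at row 182 and side rims at columns 224 and 370.

```bash
python3 - <<'E'
from sun import *
P=np.load("w4.npy")
def px(a,b,c,d):
    q=P[b:d,a:c].reshape(-1,3); q=q[np.isfinite(q).all(1)]; return q[(q[:,2]>.077)&(q[:,2]<.09)]
q=px(205,165,395,200)
l=np.c_[(q-bay)@cx,(q-bay)@cy]; print("end rim", np.percentile(l[:,1],[2,50,98]),np.median(q[:,2]), len(q))
# slope
m=abs(l[:,0])<.05; print("slope",np.polyfit(l[m,0],l[m,1],1))
print("outer x", np.percentile(l[:,0],[.5,1,99,99.5]))
for nm,bx in(("L",(212,200,245,260)),("R",(355,200,385,260))):
    q=px(*bx); l=np.c_[(q-bay)@cx,(q-bay)@cy]; print(nm,len(q),np.percentile(l[:,0],[2,50,98]),np.polyfit(l[:,1],l[:,0],1) if len(q)>9 else "")
# sunscreen base (lowest visible end) yaw: front face points
q=P[205:275,270:370].reshape(-1,3); q=q[np.isfinite(q).all(1)]; q=q[(q[:,2]>.1)&(q[:,2]<.25)]
l=np.c_[(q-bay)@cx,(q-bay)@cy,q[:,2]]; print("sun",np.percentile(l,[1,50,99],axis=0).round(4).tolist())
s=l[(l[:,2]>.212)&(l[:,2]<.228)]; print(len(s)); 
if len(s)>9: print(cv2.minAreaRect((s[:,:2]*1000).astype(np.float32)))
for n in("scene","side"):
    P=np.load(n+"4.npy"); q=P.reshape(-1,3); q=q[np.isfinite(q).all(1)]
    q=q[(q[:,2]>.079)&(q[:,2]<.088)]; l=np.c_[(q-bay)@cx,(q-bay)@cy]
    k=(abs(l[:,0])<.09)&(l[:,1]>.025)&(l[:,1]<.07); print(n,k.sum(),np.percentile(l[k],[2,50,98],axis=0).round(4).tolist())
E
```

```text
end rim [0.02405863 0.03659612 0.04168536] 0.08239015147081129 2034
slope [0.00710039 0.03732816]
outer x [-0.06971617 -0.06846855  0.06742855  0.06793645]
L 682 [-0.06774226 -0.06290622 -0.05904648] [-0.00402792 -0.06304498]
R 659 [0.05811951 0.06223392 0.06681548] [-0.00181481  0.06230589]
sun [[0.0038, 0.0038, 0.143], [0.024, 0.0213, 0.2169], [0.0447, 0.0254, 0.2498]]
2803
((24.74492073059082, 13.707683563232422), (45.918067932128906, 21.444293975830078), 2.8260579109191895)
scene 209 [[-0.0667, 0.0265], [0.0045, 0.04], [0.0662, 0.0454]]
side 164 [[-0.067, 0.0275], [0.0018, 0.039], [0.0658, 0.0447]]
```

```bash
sed -i 's/bay=S.*/bay=S([.5228,-.134,0])/' sun.py; python3 - <<'E'
from sun import *
rows([(bay+cx*.034+up*.205,Rc)],2.5)
E
```

```text
1
[[1.997, 0.375, 0.849, 0.044, -0.041, -0.015, 2.5]]
```

arm_command:
  plan:
    - [2.0,0.375,0.85,0.044,-0.041,-0.015,2.5]
    - [0,0,0,0,0,0,2.5]
    - [0,0,0,0,0,0,2.5]

```text
time: 15.3
position: [0.5569, -0.1284, 0.2058]
tool_rot: [-0.035, 0.706, 0.035, 0.707]
ft_force: [-0.3, -0.3, -2.0]
grip_width: 0.0294
```

```bash
cat > chk.py <<'E'
from sun import *
def chk():
    o=robot.get_obs(); r=R.from_quat(o["tool_rot"]); M=r.as_matrix()
    print("t",o["time"],"tcp local",((o["position"]-bay)@np.c_[cx,cy,up]).round(4),"x",M[:,0].round(3),"zdot",(M[:,2]@np.c_[cx,cy,up]).round(3),"F",o["ft_force"].round(1))
if __name__=="__main__":
    chk()
    im,P=cloud("wrist"); q=P[195:330,240:400].reshape(-1,3); q=q[np.isfinite(q).all(1)]
    l=(q-bay)@np.c_[cx,cy,up]; tz=robot.get_obs()["position"][2]
    l[:,2]-=tz
    for lo,hi in((-.085,-.06),(-.055,-.03),(-.03,-.008)):
        s=l[(l[:,2]>lo)&(l[:,2]<hi)&(l[:,1]<.05)&(abs(l[:,0]-.034)<.04)]; f=s[s[:,1]>np.percentile(s[:,1],20)] if len(s) else s
        print(lo,len(s),"x",np.percentile(s[:,0],[1,99]).round(4),"ymax",np.percentile(s[:,1],[50,95]).round(4)) if len(s) else 0
    s=l[(l[:,2]>-.012)&(l[:,2]<.004)&(abs(l[:,0]-.034)<.04)]
    if len(s)>9: print("shoulder",np.percentile(s,[1,99],axis=0).round(4).tolist(),cv2.minAreaRect((s[:,:2]*1000).astype(np.float32)))
    rows([(bay+cx*.034+up*.18,Rc)],2.5)
E
python3 chk.py
```

```text
t 15.3 tcp local [0.0345 0.0023 0.2058] x [ 0.001 -0.001 -1.   ] zdot [1.    0.002 0.001] F [-0.3 -0.3 -2. ]
-0.085 358 x [0.015  0.0536] ymax [0.0317 0.0319]
-0.055 555 x [0.0149 0.0537] ymax [0.0318 0.032 ]
-0.03 958 x [0.0138 0.0549] ymax [0.0317 0.032 ]
shoulder [[0.0138, 0.0052, -0.0109], [0.0549, 0.0319, 0.0035]] ((34.1740837097168, 17.5965518951416), (46.65570068359375, 29.623401641845703), 0.4299767017364502)
1
[[2.565, -0.25, -0.027, 0.002, 0, 0, 2.5]]
```

arm_command:
  plan:
    - [1.5,-0.25,0,0,0,0,2.5]
    - [1.5,0,0,0,0,0,2.5]
    - [0,0,0,0,0,0,2.5]

```text
time: 15.72
position: [0.5573, -0.1313, 0.1743]
tool_rot: [-0.036, 0.706, 0.035, 0.707]
ft_force: [-0.4, -0.8, -1.7]
grip_width: 0.0295
```

```bash
python3 chk.py
```

```text
t 15.725 tcp local [ 0.0346 -0.0006  0.1743] x [ 0.001 -0.001 -1.   ] zdot [1.    0.003 0.001] F [-0.4 -0.8 -1.7]
-0.085 368 x [0.0151 0.0537] ymax [0.0288 0.029 ]
-0.055 545 x [0.015  0.0537] ymax [0.0288 0.0291]
-0.03 1290 x [0.014  0.0549] ymax [0.0284 0.0291]
shoulder [[0.0139, 0.0024, -0.0113], [0.055, 0.0289, 0.0035]] ((34.30146026611328, 14.474843978881836), (46.51658248901367, 29.577964782714844), 0.813551664352417)
1
[[-0.503, 0.088, -0.109, 0.003, 0.002, 0.002, 2.5]]
```

arm_command:
  plan:
    - [1.5,0.03,-0.05,0,0,0,2.5]
    - [1.5,0,0,0,0,0,2.5]
    - [0,0,0,0,0,0,2.5]

```text
time: 16.15
position: [0.5574, -0.1315, 0.1428]
tool_rot: [-0.036, 0.705, 0.034, 0.707]
ft_force: [-0.6, 0.8, -1.6]
grip_width: 0.0297
```

```bash
python3 -c "
from chk import *
chk()"
```

```text
t 16.15 tcp local [ 0.0346 -0.0008  0.1428] x [ 0.002 -0.002 -1.   ] zdot [1.    0.002 0.002] F [-0.6  0.8 -1.6]
```

arm_command:
  plan:
    - [1.5,0,-0.05,0,0,0,2.5]
    - [1.5,0,0,0,0,0,2.5]
    - [0,0,0,0,0,0,2.5]

```text
time: 16.52
position: [0.557, -0.1316, 0.1105]
tool_rot: [-0.036, 0.705, 0.035, 0.707]
ft_force: [-0.5, -0.3, -1.3]
grip_width: 0.0289
```

arm_command:
  plan:
    - [0.6,0,0,0,0,0,2.5]
    - [0,0,0,0,0,0,2.5]
    - [0.3,0,0,0,0,0,2.5]
    - [0,0,0,0,0,0,2.5]

```text
time: 17.02
position: [0.5578, -0.1319, 0.1015]
tool_rot: [-0.036, 0.705, 0.034, 0.708]
ft_force: [-0.7, 0.2, -2.3]
grip_width: 0.0292
```

```bash
python3 chk.py
```

```text
t 17.025 tcp local [ 0.0351 -0.0013  0.1015] x [ 0.004 -0.002 -1.   ] zdot [1.    0.003 0.004] F [-0.7  0.2 -2.3]
-0.085 23 x [0.058  0.0582] ymax [0.0224 0.0251]
-0.055 860 x [-0.0013  0.066 ] ymax [0.0282 0.0436]
-0.03 5298 x [-0.0042  0.0676] ymax [0.0351 0.0426]
shoulder [[0.0143, 0.0019, -0.011], [0.0554, 0.0282, 0.0034]] ((34.52125549316406, 13.90849494934082), (46.750518798828125, 29.590091705322266), 0.6777876019477844)
2
[[-3.915, 0.058, -0.045, 0.001, 0.002, 0.001, 2.5], [-3.914, 0.063, -0.053, 0.001, 0.002, 0.001, 2.5]]
```

arm_command:
  plan:
    - [0.15,0,0,0,0,0,2.5]
    - [0,0,0,0,0,0,2.5]

```text
time: 17.32
position: [0.5583, -0.1321, 0.1005]
tool_rot: [-0.036, 0.704, 0.034, 0.708]
ft_force: [1.1, 0.3, -1.7]
grip_width: 0.0294
```

arm_command:
  plan:
    - [0.12,0,0,0,0,0,2.5]
    - [0,0,0,0,0,0,2.5]

```text
time: 17.58
position: [0.5583, -0.1321, 0.0993]
tool_rot: [-0.036, 0.704, 0.034, 0.708]
ft_force: [0.7, 0.0, -2.4]
grip_width: 0.0297
```

arm_command:
  plan:
    - [0.1,0,-0.05,0,0,0,2.5]
    - [0,0,0,0,0,0,2.5]

```text
time: 17.82
position: [0.5585, -0.1326, 0.0991]
tool_rot: [-0.037, 0.704, 0.034, 0.709]
ft_force: [-0.1, 0.5, -1.3]
grip_width: 0.0292
```

arm_command:
  plan:
    - [0.1,0,-0.05,0,0,0,2.5]
    - [0,0,0,0,0,0,2.5]

```text
time: 18.08
position: [0.5585, -0.1327, 0.0991]
tool_rot: [-0.037, 0.703, 0.033, 0.709]
ft_force: [-0.4, 0.5, -0.5]
grip_width: 0.0295
```

```bash
python3 chk.py
```

```text
t 18.075 tcp local [ 0.0356 -0.0022  0.0991] x [ 0.008 -0.004 -1.   ] zdot [1.    0.003 0.008] F [-0.4  0.5 -0.5]
-0.085 12 x [0.058  0.0582] ymax [0.0226 0.0243]
-0.055 652 x [0.0164 0.0653] ymax [0.0274 0.0427]
-0.03 5315 x [-0.0031  0.0676] ymax [0.0353 0.0426]
shoulder [[0.0149, 0.001, -0.011], [0.0559, 0.0275, 0.0034]] ((35.18663787841797, 13.071255683898926), (46.72084426879883, 29.415924072265625), 0.15800142288208008)
2
[[-4.048, 0.089, -0.049, 0.001, 0.004, 0.003, 2.5], [-4.048, 0.099, -0.065, 0.001, 0.004, 0.003, 2.5]]
```

It sits on the floor: TCP z is 0.099, which is the 0.089 grasp height plus the 10 mm floor. I release it and rise.

arm_command:
  plan:
    - [0,0,0,0,0,0,3.6]
    - [0,0,0,0,0,0,4.5]
    - [0,0,0,0,0,0,6]
    - [0,0,0,0,0,0,7]
    - [-2,0,0,0,0,0,7]
    - [-4,0,0,0,0,0,7]
    - [-5,0,0,0,0,0,8.7]
    - [-5,0,0,0,0,0,8.7]
    - [-5,0,0,0,0,0,8.7]
    - [0,0,0,0,0,0,8.7]

```text
time: 19.38
position: [0.5566, -0.1319, 0.3137]
tool_rot: [-0.036, 0.704, 0.034, 0.708]
ft_force: [0.6, 0.4, -0.1]
grip_width: 0.0866
```

```bash
python3 - <<'E'
from chk import *
chk()
im,P=cloud("wrist"); cv2.imwrite("pics/w5.png",im); l=((P.reshape(-1,3)-bay)@np.c_[cx,cy,up]); l=l[np.isfinite(l).all(1)]
s=l[(l[:,2]>.088)&(l[:,2]<.1)&(abs(l[:,0]-.03)<.05)&(abs(l[:,1])<.05)]; print("shoulder",len(s),cv2.minAreaRect((s[:,:2]*1000).astype(np.float32)),np.median(s[:,2]))
h=l[(l[:,2]>.12)&(l[:,2]<.14)&(abs(l[:,0]-.03)<.05)&(abs(l[:,1])<.05)]; print("head",len(h),h.mean(0),np.percentile(h[:,2],[50,95]))
e=l[(l[:,2]>.0)&(l[:,2]<.02)&(l[:,0]>-.055)&(l[:,0]<.005)&(abs(l[:,1])<.05)]; print("floor",len(e),np.percentile(e,[1,50,99],axis=0).round(4).tolist())
m=l[(l[:,2]>.045)&(l[:,2]<.083)&(l[:,0]>-.05)&(l[:,0]<.01)&(l[:,1]<-.02)&(l[:,1]>-.08)]; print("case face",len(m),np.percentile(m,[50,90,97],axis=0).round(4).tolist())
E
```

```text
t 19.375 tcp local [ 0.0338 -0.0012  0.3137] x [ 0.006 -0.003 -1.   ] zdot [1.    0.002 0.006] F [ 0.6  0.4 -0.1]
shoulder 1142 ((36.1785774230957, -1.8432197570800781), (59.39830780029297, 41.4497184753418), 89.49915313720703) 0.09212884770583066
head 909 [0.03586572 0.00320233 0.12756191] [0.12813933 0.12960037]
floor 2411 [[-0.0544, -0.0388, 0.0013], [-0.0249, -0.0053, 0.0085], [0.0044, 0.0429, 0.0155]]
case face 2187 [[-0.0197, -0.0547, 0.0802], [0.0042, -0.0387, 0.0814], [0.0085, -0.0384, 0.0818]]
```

View pics/w5.png

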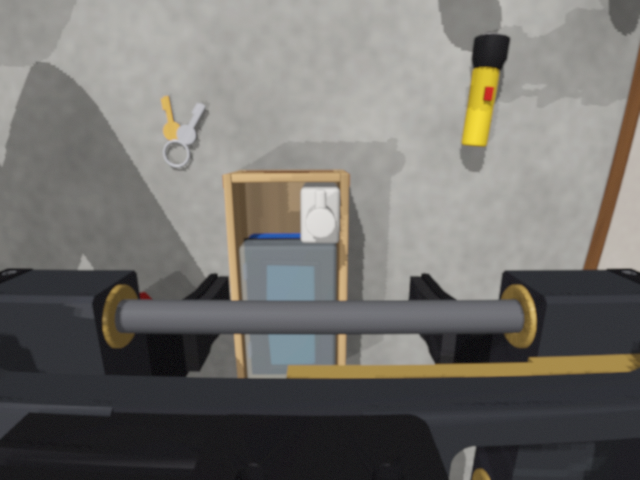

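The sunscreen stands in the bay at px (320,215), on the right side. The bottle's gap is at (270,207), and the mask case is flat. Now I fetch the bottle.

```bash
python3 - <<'E'
from sun import *
rows([(S([.534,.38,.315]),Rc)],8.7,maxd=.052)
E
```

```text
10
[[-0.043, 5.108, 0.297, 0, 0, 0, 8.7], [-0.043, 5.108, 0.296, 0, 0, 0, 8.7], [-0.042, 5.109, 0.295, 0, 0, 0, 8.7], [-0.042, 5.109, 0.294, 0, 0, 0, 8.7], [-0.041, 5.109, 0.292, 0, 0, 0, 8.7], [-0.041, 5.109, 0.291, 0, 0, 0, 8.7], [-0.04, 5.109, 0.29, 0, 0, 0, 8.7], [-0.04, 5.109, 0.289, 0, 0, 0, 8.7], [-0.039, 5.109, 0.288, 0, 0, 0, 8.7], [-0.039, 5.109, 0.287, 0, 0, 0, 8.7]]
```

arm_command:
  plan:
    - [-0.1,5.1,0.29,0,0,0,8.7]
    - [-0.1,5.1,0.29,0,0,0,8.7]
    - [-0.1,5.1,0.29,0,0,0,8.7]
    - [-0.1,5.1,0.29,0,0,0,8.7]
    - [-0.1,5.1,0.29,0,0,0,8.7]
    - [-0.05,5.1,0.29,0,0,0,8.7]
    - [-0.05,5.1,0.29,0,0,0,8.7]
    - [-0.05,5.1,0.29,0,0,0,8.7]
    - [-0.05,5.1,0.29,0,0,0,8.7]
    - [-0.05,5.1,0.29,0,0,0,8.7]
    - [0,0,0,0,0,0,8.7]

```text
time: 20.8
position: [0.5229, 0.392, 0.293]
tool_rot: [-0.035, 0.721, 0.031, 0.691]
ft_force: [-0.9, -0.1, -0.0]
grip_width: 0.0867
```

```bash
python3 - <<'E'
from chk import *
chk(); print(robot.get_obs()["position"])
im,P=cloud("wrist"); l=P.reshape(-1,3); l=l[np.isfinite(l).all(1)]
s=l[(abs(l[:,0]-.534)<.06)&(abs(l[:,1]-.429)<.06)&(l[:,2]>.193)&(l[:,2]<.206)]; print(len(s),cv2.minAreaRect((s[:,:2]*1000).astype(np.float32)),cv2.minEnclosingCircle((s[:,:2]*1000).astype(np.float32)),np.median(s,axis=0))
rows([(S([.534,.4285,.25]),Rc)],8.7)
E
```

```text
t 20.8 tcp local [0.051  0.5235 0.293 ] x [-0.041 -0.008 -0.999] zdot [ 0.999 -0.003 -0.042] F [-0.9 -0.1 -0. ]
[0.52290996 0.39195557 0.29300256]
2424 ((533.4784545898438, 428.31951904296875), (39.22993850708008, 39.21022415161133), 0.10063494741916656) ((533.4862670898438, 428.34417724609375), 20.007387161254883) [0.5335274  0.42893628 0.19851608]
2
[[2.093, 1.877, 0.82, -0.002, -0.022, 0.003, 8.7], [2.115, 1.869, 0.779, -0.002, -0.022, 0.003, 8.7]]
```

arm_command:
  plan:
    - [1.5,1.87,0.8,0,-0.022,0.003,8.7]
    - [1.5,1.87,0.78,0,-0.022,0.003,8.7]
    - [0,0,0,0,0,0,8.7]
    - [0,0,0,0,0,0,8.7]

```text
time: 21.35
position: [0.5337, 0.4223, 0.2567]
tool_rot: [-0.034, 0.709, 0.029, 0.704]
ft_force: [0.6, 0.4, 0.5]
grip_width: 0.087
```

```bash
python3 - <<'E'
from chk import *
chk(); print(robot.get_obs()["position"])
rows([(S([.5335,.4284,.19]),Rc)],8.7)
E
```

```text
t 21.35 tcp local [0.0646 0.5527 0.2567] x [-0.007 -0.007 -1.   ] zdot [ 1.    -0.009 -0.007] F [0.6 0.4 0.5]
[0.53365843 0.42233472 0.25673242]
2
[[3.334, 0.325, 0.043, -0.005, -0.004, 0.003, 8.7], [3.335, 0.314, 0.032, -0.005, -0.004, 0.003, 8.7]]
```

arm_command:
  plan:
    - [3.3,0.32,0.04,-0.005,-0.004,0.003,8.7]
    - [3.3,0.32,0.03,-0.005,-0.004,0.003,8.7]
    - [0,0,0,0,0,0,8.7]
    - [0,0,0,0,0,0,8.7]

```text
time: 21.85
position: [0.5367, 0.4246, 0.1941]
tool_rot: [-0.033, 0.704, 0.033, 0.708]
ft_force: [1.2, -1.2, 0.3]
grip_width: 0.087
```

```bash
python3 - <<'E'
from chk import *
chk(); print(robot.get_obs()["position"])
rows([(S([.5335,.4284,.168]),Rc)],8.7)
E
```

```text
t 21.85 tcp local [0.0678 0.5547 0.1941] x [ 0.006  0.001 -1.   ] zdot [ 1.    -0.004  0.006] F [ 1.2 -1.2  0.3]
[0.53666206 0.42462389 0.19411433]
1
[[2.61, 0.405, -0.295, -0.004, 0.006, 0, 8.7]]
```

arm_command:
  plan:
    - [1.8,0.4,-0.29,-0.004,0.006,0,8.7]
    - [0,0,0,0,0,0,8.7]
    - [0,0,0,0,0,0,8.7]

```text
time: 22.22
position: [0.5349, 0.4289, 0.1782]
tool_rot: [-0.033, 0.705, 0.035, 0.708]
ft_force: [-0.1, 0.2, 0.1]
grip_width: 0.0872
```

```bash
python3 - <<'E'
from chk import *
chk(); print(robot.get_obs()["position"])
rows([(S([.5335,.4284,.168]),Rc)],8.7)
E
```

```text
t 22.225 tcp local [0.0665 0.5591 0.1782] x [ 0.004  0.003 -1.   ] zdot [1.    0.    0.004] F [-0.1  0.2  0.1]
[0.53492612 0.42894054 0.17824803]
1
[[1.024, -0.042, -0.152, 0, 0.004, -0.002, 8.7]]
```

arm_command:
  plan:
    - [1.0,-0.06,-0.15,0,0.004,-0.002,8.7]
    - [0,0,0,0,0,0,8.7]
    - [0,0,0,0,0,0,5]
    - [0,0,0,0,0,0,4.4]
    - [0,0,0,0,0,0,3.5]
    - [0,0,0,0,0,0,3.5]
    - [0,0,0,0,0,0,3.5]
    - [0,0,0,0,0,0,3.5]
    - [0,0,0,0,0,0,3.5]

```text
time: 23.35
position: [0.5339, 0.4285, 0.1684]
tool_rot: [-0.034, 0.706, 0.035, 0.707]
ft_force: [-0.5, -0.7, -0.1]
grip_width: 0.0392
```

arm_command:
  plan:
    - [0,0,0,0,0,0,3.5]
    - [-2.5,0,0,0,0,0,3.5]
    - [-5,0,0,0,0,0,3.5]
    - [-5,0,0,0,0,0,3.5]
    - [-2.5,0,0,0,0,0,3.5]
    - [0,0,0,0,0,0,3.5]

```text
time: 24.1
position: [0.5317, 0.4274, 0.3178]
tool_rot: [-0.036, 0.709, 0.033, 0.704]
ft_force: [-0.3, 0.5, -3.4]
grip_width: 0.0395
```

```bash
python3 - <<'E'
from chk import *
chk()
rows([(bay+cx*-.022+up*.315,Rc)],3.5,maxd=.048)
E
```

```text
t 24.1 tcp local [0.0632 0.5579 0.3178] x [-0.008 -0.004 -1.   ] zdot [ 1.     0.    -0.008] F [-0.3  0.5 -3.4]
12
[[0.044, -4.649, -0.711, 0, -0.001, 0, 3.5], [0.042, -4.649, -0.711, 0, -0.001, 0, 3.5], [0.041, -4.649, -0.711, 0, -0.001, 0, 3.5], [0.039, -4.649, -0.71, 0, -0.001, 0, 3.5], [0.037, -4.649, -0.71, 0, -0.001, 0, 3.5], [0.035, -4.649, -0.71, 0, -0.001, 0, 3.5], [0.034, -4.649, -0.71, 0, -0.001, 0, 3.5], [0.032, -4.649, -0.71, 0, -0.001, 0, 3.5], [0.03, -4.649, -0.71, 0, -0.001, 0, 3.5], [0.028, -4.649, -0.71, 0, -0.001, 0, 3.5], [0.027, -4.649, -0.71, 0, -0.001, 0, 3.5], [0.025, -4.649, -0.71, 0, -0.001, 0, 3.5]]
```

arm_command:
  plan:
    - [-0.1,-3.5,-0.6,0,0,0,3.5]
    - [-0.1,-4.6,-0.7,0,0,0,3.5]
    - [-0.1,-4.6,-0.7,0,0,0,3.5]
    - [-0.1,-4.6,-0.7,0,0,0,3.5]
    - [-0.1,-4.6,-0.7,0,0,0,3.5]
    - [-0.1,-4.6,-0.7,0,0,0,3.5]
    - [-0.1,-4.6,-0.7,0,0,0,3.5]
    - [-0.1,-4.6,-0.7,0,0,0,3.5]
    - [-0.1,-4.6,-0.7,0,0,0,3.5]
    - [0,-4.6,-0.7,0,0,0,3.5]
    - [0,-4.6,-0.7,0,0,0,3.5]
    - [0,0,0,0,0,0,3.5]

```text
time: 25.6
position: [0.4912, -0.0878, 0.3059]
tool_rot: [-0.037, 0.723, 0.034, 0.689]
ft_force: [0.4, 0.3, -1.8]
grip_width: 0.0396
```

```bash
python3 - <<'E'
from chk import *
chk()
rows([(bay+cx*-.022+up*.28,Rc)],3.5,maxd=.048)
E
```

```text
t 25.6 tcp local [-0.0269  0.049   0.3059] x [-0.048 -0.006 -0.999] zdot [ 0.999  0.003 -0.049] F [ 0.4  0.3 -1.8]
2
[[1.284, -2.449, 0.303, 0.001, -0.024, 0.001, 3.5], [1.289, -2.45, 0.275, 0.001, -0.024, 0.001, 3.5]]
```

arm_command:
  plan:
    - [0.3,-2.4,0.29,0,-0.024,0,3.5]
    - [0.3,-2.4,0.29,0,-0.024,0,3.5]
    - [0,0,0,0,0,0,3.5]
    - [0,0,0,0,0,0,3.5]
    - [0,0,0,0,0,0,3.5]

```text
time: 26.22
position: [0.4977, -0.1297, 0.2933]
tool_rot: [-0.032, 0.71, 0.039, 0.702]
ft_force: [-0.4, -0.9, -2.0]
grip_width: 0.0394
```

```bash
cat > bchk.py <<'E'
from chk import *
def body(n):
    im,P=cloud(n); l=((P.reshape(-1,3)-bay)@np.c_[cx,cy,up]); l=l[np.isfinite(l).all(1)]
    tz=robot.get_obs()["position"][2]-.168; l[:,2]-=tz
    from scipy.optimize import least_squares
    for lo,hi in((.012,.05),(.05,.09),(.09,.13)):
        q=l[(l[:,2]>lo)&(l[:,2]<hi)&(l[:,2]+tz>.135)&(abs(l[:,0]+.022)<.05)&(abs(l[:,1])<.06)][:,:2]
        if len(q)>60:
            print(n,lo,len(q),least_squares(lambda x:np.hypot(*(q-x).T)-.032,[-.022,0],loss="soft_l1",f_scale=.002).x.round(4))
    return im
if __name__=="__main__":
    chk()
    for n in("wrist","scene","side"): body(n)
    rows([(bay+cx*-.022+up*.26,Rc)],3.5)
E
python3 bchk.py
```

```text
t 26.225 tcp local [-0.0245  0.0067  0.2933] x [-0.012  0.009 -1.   ] zdot [ 1.     0.005 -0.011] F [-0.4 -0.9 -2. ]
wrist 0.012 288 [-0.0266  0.0045]
wrist 0.05 376 [-0.0262  0.0049]
wrist 0.09 804 [-0.0257  0.0053]
scene 0.012 369 [-0.0279  0.0056]
scene 0.05 406 [-0.0273  0.0061]
scene 0.09 460 [-0.0267  0.0066]
side 0.012 268 [-0.0257  0.0032]
side 0.05 306 [-0.0251  0.0038]
side 0.09 338 [-0.0248  0.0042]
1
[[3.365, -0.648, 0.26, 0.004, -0.01, -0.009, 3.5]]
```

arm_command:
  plan:
    - [1.5,-0.65,0.26,0.004,-0.01,-0.009,3.5]
    - [0,0,0,0,0,0,3.5]
    - [0,0,0,0,0,0,3.5]

```text
time: 26.75
position: [0.5018, -0.1354, 0.2796]
tool_rot: [-0.035, 0.705, 0.035, 0.707]
ft_force: [0.2, -0.5, -1.8]
grip_width: 0.0393
```

```bash
python3 bchk.py
```

```text
t 26.75 tcp local [-0.021   0.0006  0.2796] x [ 0.002 -0.    -1.   ] zdot [1.    0.002 0.002] F [ 0.2 -0.5 -1.8]
wrist 0.012 201 [-0.0215 -0.003 ]
wrist 0.05 374 [-0.0215 -0.0022]
wrist 0.09 809 [-0.0215 -0.0013]
scene 0.012 254 [-0.023  -0.0018]
scene 0.05 399 [-0.0229 -0.0009]
scene 0.09 432 [-0.023  -0.0002]
side 0.012 183 [-0.0207 -0.0038]
side 0.05 291 [-0.0211 -0.0033]
side 0.09 318 [-0.0208 -0.0024]
1
[[1.95, -0.052, -0.088, 0.002, 0.002, 0, 3.5]]
```

arm_command:
  plan:
    - [1.2,0.25,-0.05,0,0,0,3.5]
    - [0,0,0,0,0,0,3.5]
    - [1.5,0,0,0,0,0,3.5]
    - [0,0,0,0,0,0,3.5]

```text
time: 27.4
position: [0.5006, -0.1326, 0.2506]
tool_rot: [-0.035, 0.706, 0.035, 0.707]
ft_force: [0.0, 0.1, -1.8]
grip_width: 0.0394
```

```bash
python3 bchk.py
```

```text
t 27.4 tcp local [-0.0219  0.0035  0.2506] x [ 0.002  0.    -1.   ] zdot [1.    0.002 0.002] F [ 0.   0.1 -1.8]
wrist 0.05 354 [-0.0225  0.0007]
wrist 0.09 862 [-0.0224  0.0015]
scene 0.05 374 [-0.0227  0.0011]
scene 0.09 413 [-0.0227  0.0021]
side 0.05 272 [-0.0202 -0.0014]
side 0.09 314 [-0.0203 -0.0001]
1
[[-0.76, -0.261, -0.143, 0.002, 0.005, 0.003, 3.5]]
```

arm_command:
  plan:
    - [1.5,0,0,0,0,0,3.5]
    - [0,0,0,0,0,0,3.5]
    - [1.5,0,0,0,0,0,3.5]
    - [0,0,0,0,0,0,3.5]

```text
time: 28.05
position: [0.5024, -0.1336, 0.2204]
tool_rot: [-0.036, 0.704, 0.034, 0.708]
ft_force: [-0.2, 0.7, -1.7]
grip_width: 0.0395
```

```bash
python3 bchk.py
```

```text
t 28.05 tcp local [-0.0203  0.0024  0.2204] x [ 0.006 -0.002 -1.   ] zdot [1.    0.002 0.006] F [-0.2  0.7 -1.7]
wrist 0.05 100 [-0.0205  0.0001]
wrist 0.09 863 [-0.0205  0.0003]
scene 0.05 82 [-0.0204  0.0007]
scene 0.09 403 [-0.0209  0.0006]
side 0.09 295 [-0.0183 -0.0013]
1
[[-3.791, -0.173, -0.276, 0.002, 0.009, 0.005, 3.5]]
```

arm_command:
  plan:
    - [1.5,0.05,-0.2,0,0.006,0,3.5]
    - [0,0,0,0,0,0,3.5]
    - [1.5,0,-0.05,0,0.003,0,3.5]
    - [0,0,0,0,0,0,3.5]

```text
time: 28.7
position: [0.5014, -0.1342, 0.1903]
tool_rot: [-0.037, 0.706, 0.033, 0.706]
ft_force: [0.1, 0.2, -2.3]
grip_width: 0.0392
```

```bash
python3 bchk.py
```

```text
t 28.7 tcp local [-0.0213  0.0018  0.1903] x [ 0.001 -0.005 -1.   ] zdot [1.    0.002 0.   ] F [ 0.1  0.2 -2.3]
wrist 0.09 458 [-0.0218 -0.0003]
scene 0.09 174 [-0.0222  0.0001]
side 0.09 135 [-0.0197 -0.0023]
2
[[-3.406, -0.075, -0.093, 0.001, 0.002, 0.004, 3.5], [-3.406, -0.062, -0.099, 0.001, 0.002, 0.004, 3.5]]
```

arm_command:
  plan:
    - [0.7,0.05,-0.05,0,0,0,3.5]
    - [0,0,0,0,0,0,3.5]
    - [0.25,0,0,0,0,0,3.5]
    - [0,0,0,0,0,0,3.5]

```text
time: 29.35
position: [0.5028, -0.1348, 0.1824]
tool_rot: [-0.038, 0.704, 0.032, 0.708]
ft_force: [0.1, -1.0, -1.6]
grip_width: 0.0394
```

arm_command:
  plan:
    - [0.15,0,0,0,0,0,3.5]
    - [0,0,0,0,0,0,3.5]

```text
time: 29.6
position: [0.5029, -0.1348, 0.1809]
tool_rot: [-0.038, 0.704, 0.032, 0.708]
ft_force: [-0.1, 0.3, -1.8]
grip_width: 0.0393
```

arm_command:
  plan:
    - [0.15,0,0,0,0,0,3.5]
    - [0,0,0,0,0,0,3.5]

```text
time: 29.85
position: [0.503, -0.1349, 0.1794]
tool_rot: [-0.038, 0.704, 0.032, 0.708]
ft_force: [0.4, 0.0, -2.1]
grip_width: 0.0396
```

```bash
python3 bchk.py
```

```text
t 29.85 tcp local [-0.0198  0.001   0.1794] x [ 0.006 -0.008 -1.   ] zdot [1.    0.002 0.006] F [ 0.4  0.  -2.1]
wrist 0.09 176 [-0.0201 -0.0011]
scene 0.09 62 [-0.0211 -0.0001]
2
[[-4.025, -0.085, -0.093, 0.001, 0.003, 0.005, 3.5], [-4.025, -0.067, -0.105, 0.001, 0.003, 0.005, 3.5]]
```

arm_command:
  plan:
    - [0.12,0,0,0,0,0,3.5]
    - [0,0,0,0,0,0,3.5]

```text
time: 30.25
position: [0.5035, -0.1354, 0.1791]
tool_rot: [-0.039, 0.704, 0.032, 0.709]
ft_force: [-0.7, 0.1, -1.4]
grip_width: 0.0392
```

arm_command:
  plan:
    - [0.1,0,0,0,0,0,3.5]
    - [0,0,0,0,0,0,3.5]

```text
time: 30.5
position: [0.5036, -0.1358, 0.1789]
tool_rot: [-0.039, 0.704, 0.031, 0.709]
ft_force: [-1.7, -0.6, -0.1]
grip_width: 0.0397
```

arm_command:
  plan:
    - [0.1,0,0,0,0,0,3.5]
    - [0,0,0,0,0,0,3.5]

```text
time: 30.75
position: [0.5038, -0.1363, 0.1789]
tool_rot: [-0.04, 0.703, 0.031, 0.709]
ft_force: [-0.5, 0.4, -0.7]
grip_width: 0.0395
```

The bottle has reached the floor: z stalled at 0.179 against an expected 0.1784, and the load is coming off. I release it.

arm_command:
  plan:
    - [0,0,0,0,0,0,4.3]
    - [0,0,0,0,0,0,5]
    - [0,0,0,0,0,0,6.5]
    - [0,0,0,0,0,0,8]
    - [0,0,0,0,0,0,8]
    - [-2,0,0,0,0,0,8]
    - [-4,0,0,0,0,0,8]
    - [-5,0,0,0,0,0,8]
    - [-5,0,0,0,0,0,8]
    - [0,0,0,0,0,0,8]

```text
time: 32.0
position: [0.5028, -0.1343, 0.3421]
tool_rot: [-0.039, 0.703, 0.031, 0.709]
ft_force: [0.8, -0.3, -0.5]
grip_width: 0.0799
```

```bash
python3 - <<'E'
from chk import *
chk()
for n in("wrist","side","scene"):
    im,P=cloud(n); l=((P.reshape(-1,3)-bay)@np.c_[cx,cy,up]); l=l[np.isfinite(l).all(1)]
    l=l[(abs(l[:,0])<.07)&(abs(l[:,1])<.05)]
    s=l[(l[:,2]>.19)&(l[:,2]<.225)]; print(n,"cap",len(s),s.mean(0).round(4),np.percentile(s[:,2],95).round(4),cv2.minAreaRect((s[:,:2]*1000).astype(np.float32))[:2])
    h=l[(l[:,2]>.12)&(l[:,2]<.14)&(l[:,0]>.018)]; print("head",len(h),h.mean(0).round(4),np.percentile(h[:,2],95).round(4))
    k=l[(l[:,2]>.088)&(l[:,2]<.1)&(l[:,0]>.012)]; print("shoulder",len(k),np.median(k[:,2]),cv2.minAreaRect((k[:,:2]*1000).astype(np.float32))) if len(k)>20 else 0
    if n=="side": cv2.imwrite("pics/side6.png",im)
    if n=="wrist": cv2.imwrite("pics/w6.png",im)
E
```

```text
t 32.0 tcp local [-0.0199  0.0017  0.3421] x [ 0.009 -0.01  -1.   ] zdot [1.    0.002 0.008] F [ 0.8 -0.3 -0.5]
wrist cap 1786 [-0.0191 -0.0028  0.2077] 0.2097 ((-19.07877540588379, -4.189151763916016), (38.851776123046875, 38.94769287109375))
head 796 [0.0353 0.0033 0.1275] 0.1296
shoulder 934 0.09226582281854029 ((36.14105987548828, -2.265226364135742), (42.00813674926758, 59.161067962646484), 0.15038339793682098)
side cap 182 [-0.0179  0.0026  0.2042] 0.2106 ((-18.379467010498047, -4.63420295715332), (40.338932037353516, 37.91652297973633))
head 91 [0.0367 0.0054 0.1271] 0.1304
shoulder 133 0.09282357623823423 ((35.441226959228516, -1.5593986511230469), (45.174991607666016, 62.1931266784668), 1.6577469110488892)
scene cap 239 [-0.0155  0.0036  0.2042] 0.2106 ((-18.055519104003906, -0.5011653900146484), (39.713218688964844, 37.43119812011719))
head 135 [0.037  0.0063 0.1269] 0.1307
shoulder 207 0.09260238666945753 ((34.629478454589844, 0.49832725524902344), (62.2073860168457, 45.28741455078125), 88.65367126464844)
```

View pics/side6.png

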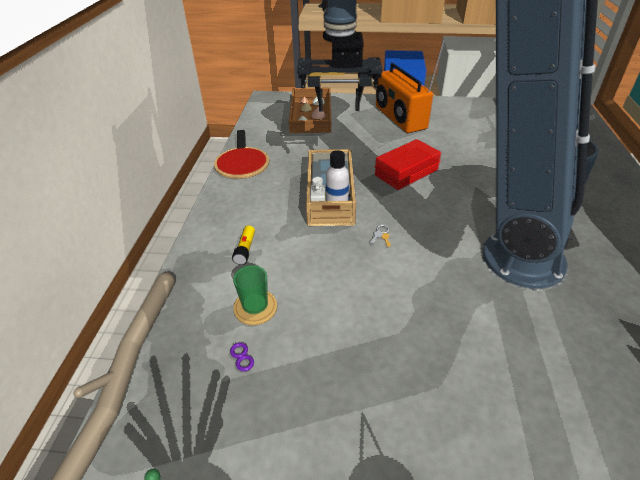

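View pics/w6.png

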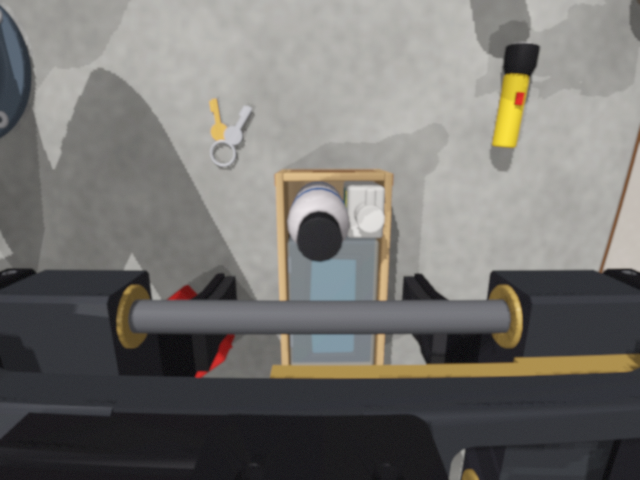

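The side and wrist views show bottle and sunscreen standing side by side in the free end, at wrist px (318,222) and (367,212). The case is flat and the other things are in place. One tilt check, then I hand in.

```bash
python3 - <<'E'
from chk import *
from scipy.optimize import least_squares
im,P=cloud("wrist"); L=((P-bay)@np.c_[cx,cy,up]); l=L.reshape(-1,3); l=l[np.isfinite(l).all(1)]
def pl(q):
    A=np.c_[q[:,:2],np.ones(len(q))]; z=np.median(q[:,2]); k=abs(q[:,2]-z)<.003
    return np.linalg.lstsq(A[k],q[k,2],rcond=None)[0].round(4),k.sum()
print("cap plane",pl(l[(l[:,2]>.203)&(l[:,2]<.214)&(np.hypot(l[:,0]+.019,l[:,1]+.004)<.017)]))
print("shoulder",pl(l[(l[:,2]>.088)&(l[:,2]<.1)&(abs(l[:,0]-.036)<.018)&(abs(l[:,1]+.002)<.027)]))
print("case lid",pl(l[(l[:,2]>.075)&(l[:,2]<.09)&(abs(l[:,0])<.05)&(l[:,1]<-.05)&(l[:,1]>-.22)]))
for n in("scene","side","wrist"):
    im,P=cloud(n); m=((P.reshape(-1,3)-bay)@np.c_[cx,cy,up]); m=m[np.isfinite(m).all(1)]
    for lo,hi in((.1,.12),(.12,.138)):
        q=m[(m[:,2]>lo)&(m[:,2]<hi)&(m[:,0]<.012)&(m[:,0]>-.06)&(abs(m[:,1])<.06)][:,:2]
        if len(q)>30: print(n,lo,len(q),least_squares(lambda x:np.hypot(*(q-x).T)-.032,[-.02,-.002],loss="soft_l1",f_scale=.002).x.round(4))
print(robot.get_obs()["ft_force"].round(1))
E
```

```text
cap plane (array([-0.0003,  0.0011,  0.2085]), np.int64(1276))
shoulder (array([-0.0008,  0.0008,  0.0926]), np.int64(621))
case lid (array([ 0.0006, -0.0012,  0.0804]), np.int64(5602))
scene 0.1 171 [-0.0202 -0.0036]
scene 0.12 159 [-0.0203 -0.0038]
side 0.1 128 [-0.0183 -0.0053]
side 0.12 128 [-0.0178 -0.0057]
wrist 0.1 123 [-0.0191 -0.0046]
wrist 0.12 105 [-0.0191 -0.005 ]
[-0.  -0.4  0.3]
```

All three are level to within about 0.001 rad.

```bash
python3 -c "
from rig import workorder
print(workorder.hand_in())"
```

```text
the job is handed in; nothing more can be done
None
```

The job is handed in at about 32 s of the 72 s; the hand-in gave no verdict. I stood the sunscreen up on the sill, let go and checked that it stayed upright. Then I regripped it by the pump and set it down in the far (+x) side of the bay, and set the bottle beside it by its cap.

- **Upright and seated:** the bottle's cap top, the sunscreen's shoulder and the case lid are all level to about 0.001 rad. Their heights put the bases on the crate floor to within about 2 mm, as far as the depth readings tell.
- **Position:** the bottle is about 20 mm to the robot side of the bay point and the sunscreen about 36 mm to the far side, both well inside the limits. The bottle sits about 4 mm closer to the mask case than I aimed, so it may be resting against the case.
- **Gripper and other things:** the gripper was clear, with no contact force. The tumbler, coaster, keeper, keys and torch look unmoved in the last pictures; I compared them by eye, not by measurement.
- **Disagreement:** the cameras differ by 1 to 2 mm on the bottle's position.

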